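Mount a supply module on the test rail and set the load dial

ROBOT

A 6-joint arm with a two-finger parallel gripper is mounted at the origin on the work surface. World frame = base frame: x ahead of the robot, y to its left, z up, the work surface at z = 0. Lengths are in m, angles in degrees, forces in N, time in s.
With the tool pointing down it reaches from about 0.275 to 0.825 m from the base axis. Payload 4.9 kg.
Tool frame: the origin (TCP) lies between the finger pads; the fingertips stand 11 mm ahead of it and the grasp point (between the pads) lies 8 mm behind it; z points along the fingers, y is the line along which they close (so a half turn about z gives the same grasp; the last joint's range is limited). The gripper opens to 85 mm and grips with 20 to 120 N. Pads are 22 mm wide; open, the fingers measure 114 mm over their backs; the gripper's body (76 mm by 85 mm) begins 54 mm behind the grasp point. The pads swing forward as they close: fully open they stand 13 mm farther back than shut.
Start: joints at [-72.892, 18.69, -11.035, 60.275, 0, 82.311], TCP at [0.231, -0.499, 0.221] pointing down, gripper open.
Joint ranges: [-152.03, 152.03], [-55.5, 102.48], [-74.3, 77.21], [-110.64, 120.58], [-84.22, 78.4], [-180, 180]. Speed limits (degrees/s): [147.25, 147.25, 180, 180, 180, 180].

INTERFACE

Orientations are given as a 3x3 rotation matrix whose columns are the frame's x, y, z axes.
In Python, from plant import get_state, eyes, order, models gives the robot as it stands.
- The arm moves only by the tool send_rows, never from a script. Its argument "deltas" is a list of rows, each a list of 3 entries, a list of its own where there are three numbers: the shift along the tool's x, y, z in m, then the turn about the tool's z in degrees, then the closure in counts, from 0 (fully open) to 255 (shut). A call has 1 to 5 rows; each row shifts and turns the commanded pose from where the row before left it, along the tool's axes as they then stand; what a row does not reach is not made up. A row lasts 1/12 s, in which the tool goes at most 41.7 mm and 7.16 degrees, less where a joint would pass 70% of its speed; a pose out of reach is approached as far as the arm can. A call is refused whole if a number of a shift passes 0.0417 or a number of a turn 7.16, either way. A call with a gripper value outside its range is refused whole. The fingers move at their own pace and stop on an object; "newtons" is the grip in N (left out, the last holds). Time passes only in rows, so rows that do not move let the fingers close. It gives the time, the measured TCP pose, the force, the opening and the grip force at its end, in the units of the state.
- get_state(): the state, without advancing time (a new reading comes with each control period).
- eyes.read_camera(name): name is "scene" or "top" or "wrist"; returns (picture, depth): 420x560x3 uint8, blue, green, red; 420x560 float32, m along the optical axis (not along the pixel's ray), 0 where there is no reading.
- eyes.calibration(name): a dict with "fovy" (degrees; the focal length in pixels is half the picture's height over the tangent of half this angle, whatever the lens; pixels are square), "cx", "cy" (the principal point, pixels), "D" ([k1, k2, p1, p2, k3] as OpenCV has them; the pictures are not rectified), "R" (3x3) and "t" (3): a world point X has camera coordinates R X + t. Camera axes: x right, y down, z forward; pixel columns grow to the right and rows downward; lengths in m; the calibration is good to about 2 mm. A picture is of the moment at which its call begins: read the wrist's pose just before it. calibration takes no time and is no camera call; for the wrist camera it gives the pose at the moment of the call.
- order.hand_in(): hands the job in; it is judged then, once.
Trained networks look in the newest picture that a camera, given by its name, has taken for a name from the list of things; names that differ only in an ending like _2 or _b are one class to them, and where a whole thing is asked for, a point or a joint stands for the part that bears it (a point fixed in the world has none). Each returns a list of dicts, best first, with "conf" (0 to 1); they miss things now and then, are a little off and sometimes report something else, mostly with a low value. They report only what shows in the picture. A call takes as long as a camera call.
- models.find_in(camera, label): "location" ([x, y, z] in m, in world coordinates, good to about 4 mm: the middle of the surface that is visible of it).
- models.place_of(camera, label): "location" ([x, y, z] in m, in world coordinates, good to about 4 mm: a listed point, or the origin of a listed thing).
The state is a dict: "time": time; "qpos": joint angles; "dq": joint speeds; "effort": joint torques, N m; "ee_pos": TCP position; "orientation": TCP orientation; "wrist_force": force on the tool from outside, world axes, zero at the start; "torque": the same for the moment, N m; "opening": opening from 0.0 (shut) to 1.0 (fully open); "finger_force": force on a finger pad.
Only numpy, scipy, OpenCV 4.12 (cv2) and the standard library are available. Lean on these libraries where they do the work, as an engineer would, in place of code of your own. Each camera call takes 0.05 s, during which the arm holds its last target. There are 200 camera calls.

TASK

Slide the narrow supply module with the slotted foot onto the test jig's rail from the pointed end, either way round, and push it gently home until the spring catch clicks into the groove under it and holds it; do not ram it against the buffer. Then turn the jig's load dial until its white pointer lines up with the long index mark on the plate, and let go. Leave everything else on the bench where it is.

Things in the scene. Friction and masses are not known exactly. Their poses are not given: they have to be found in the camera images.
- module: The supply module to mount: white block 100 long (its x) x 40 wide (y) x 55 mm high (z), the lowest 16 mm a grey slotted foot; about 0.22 kg, standing on the bench; origin at the centre of its underside. A half turn about z makes no difference. Grip it across its 40 mm width, above the foot.
- module_slot (a point): In the module's middle, 10.5 mm above its underside: ceiling of the C slot that runs through along x, open at both ends and below. Slot 31 mm wide from 4 to 10.5 mm above the underside; the lips below leave an 18 mm opening. The ceiling has a cross groove 16 mm wide at mid-length and 25 degree bevels over the last 10 mm at both ends.
- jig: The test jig, bolted down: aluminium plate 285 x 110 x 12 mm (x -95 to +190, y -55 to +55 mm in its frame). Origin on the bench surface, on the rail's centre line; x is the way the module is slid on, z up. Riding on the rail, the module's underside is 15 mm above the bench (play 1.25 mm up and down, 1.5 mm each side).
- rail_mid (a point): Top of the steel T rail at jig x = 0, y = 0, 24.25 mm above the bench; axes as the jig's. Flange 28 mm wide, 4 mm thick, full width from jig x = -65 to +96 mm, then a nose tapering 18 degrees a side. Stem 12 mm wide. Catch and buffer sit on a carriage 44 mm wide, 41 mm high, clamped where it was last used: home is felt, with the module's origin between jig x = -20 and +18 mm.
- rail_nose (a point): Tip of the rail's pointed nose, centred, at the height of the flange top (24.25 mm above the bench), at x = -84 mm in the jig frame.
- catch (a joint): How far the catch roller (steel, 12 mm diameter, across the rail, 5 mm proud of its top) is pressed down, m: 0 free, 2.5 mm or more under the slot ceiling, below 1.8 mm once clicked into the groove. Riding over it takes a push of about 3 to 8 N, which drops at the click; the buffer is met 1 to 3 mm after. Once in, it holds against a pull of about 8 N.
- buffer (a joint): How far the sprung black buffer on the carriage is pressed in, m: 0 at rest, 9 N/mm. More than 2.5 mm (about 22 N) counts as ramming.
- dial (a joint): Angle of the load dial, rad, growing clockwise seen from above; 0 has the pointer to the jig's -x. The index mark is at 2.0. Stops at 0 and 3.6; friction about 0.04 N m.
- dial_grip (a point): On the dial's vertical axis (jig x = 145, y = 0 mm), 49 mm above the bench, the height to grip; turns with the dial, x along the grip bar. Bar 42 mm long, 14 mm wide, 26 to 56 mm above the bench, on a black disc of 44 mm diameter; a white pointer strip 5 mm wide on the disc reaches 32 mm out at its -x end.
- dial_mark (a point): Middle of the long black index mark (14 x 4 mm) on the plate, 42.5 mm from the dial's axis; the four other marks are short and thin.
- wide_supply: Bystander: wider white supply, 92 x 56 x 48 mm, flat underside; origin at the centre of its underside. Stands beside the module; which is where varies. Does not fit the rail.
- screwdriver: Bystander: screwdriver 180 mm long, lying on the bench, origin under its middle, along its x.
- capacitor: Bystander: black can, 35 mm diameter, 50 mm high, standing.
- transformer: Bystander: small transformer 75 x 56 x 38 mm.
- parts_tray: Bystander: grey divided tray 90 x 130 x 28 mm.

How it is judged (in metres and radians):
On the way, in this order (a step that is already met when the one before it is completed fails the run):
1. the module is on the rail, home, with the catch clicked into its groove (x of module in the frame of jig between -0.021 and 0.019 m and y of module in the frame of jig between -0.003 and 0.003 m and z of module in the frame of jig between 0.011 and 0.019 m and angle between the x axis of module and the x axis of jig, either way round below 0.08 rad and angle between module's own z axis and vertical below 0.06 rad and value of joint catch below 0.0018 m), for 0.2 s.
2. with the module still held by the catch, the dial's pointer is at the index mark (all of step 1 and value of joint dial between 1.88 and 2.12 rad), for 0.2 s.
At the end, for the whole second after the job is handed in: Module on the rail, origin at jig x -21 to +19 mm, y within 3 mm, within 0.08 rad of the rail (either way round), level, at rest, the roller in its groove (catch below 1.8 mm); dial at 2.0 +- 0.12 rad, at rest (all of step 2 and linear speed of module below 0.01 m/s and velocity of joint dial between -0.05 and 0.05 rad/s); the robot touches nothing.
It fails at once if the module is rammed: the buffer is pressed in more than 2.5 mm (value of joint buffer above 0.0025 m).
It fails at once if a bystander is moved more than 30 mm (distance of any of wide_supply, screwdriver, capacitor, transformer, parts_tray from where it was at the start of the episode above 0.03 m).
It also fails if it takes over 64 s, if anything falls off the work surface, if the arm or the gripper's body presses on something with over 40 N, if the wrist force passes 120 N, or if a joint passes its speed limit or range.

## Working session

There is one attempt and no reset: what is moved stays moved. The work goes in short steps, Python scripts to look and compute and a tool call to move; the robot and the scene stay as the last step left them, time stands still between calls to the robot, and variables do not carry over. Pictures are saved under pics/ and viewed, at most 10 in all, crops included, and the job is handed in when it is done.

Besides the shell and the picture viewer there is one more tool, called after "Call:" as name(argument=value, ...), one argument or row to a line, values as JSON. send_rows: Moves the arm, as the interface text tells. Its arguments: {"type":"object","properties":{"deltas":{"type":"array"},"newtons":{"type":"number"}},"required":["deltas"]}

```bash
mkdir -p pics; cat > h.py <<'E'
import numpy as np, cv2
from plant import get_state, eyes, order, models
def K(c):
    f=210/np.tan(np.radians(c["fovy"])/2); return np.array([[f,0,c["cx"]],[0,f,c["cy"]],[0,0,1.]])
def px(c,X):
    R=np.array(c["R"]);t=np.array(c["t"],float)
    return cv2.projectPoints(np.atleast_2d(X).astype(float),cv2.Rodrigues(R)[0],t,K(c),np.array(c["D"]))[0][:,0]
def onplane(c,uv,z):
    R=np.array(c["R"]);t=np.array(c["t"]).ravel()
    n=cv2.undistortPoints(np.array(uv,float).reshape(-1,1,2),K(c),np.array(c["D"]))[:,0]
    d=np.c_[n,np.ones(len(n))]@R; o=-R.T@t
    return o+d*((z-o[2])/d[:,2])[:,None]
E
python3 - <<'E'
from h import *
for n in ["top","scene"]:
    im,d=eyes.read_camera(n); cv2.imwrite(f"pics/{n}1.png",im); np.save(f"{n}1.npy",d)
    c=eyes.calibration(n); print(n,np.round(-np.array(c["R"]).T@np.array(c["t"]),3))
    for l in ["module","jig","rail_mid","rail_nose","dial_grip","dial_mark","wide_supply"]:
        print(n,l,[(np.round(r["location"],3),round(r["conf"],2)) for r in models.place_of(n,l)[:2]])
s=get_state();print(s["time"],s["orientation"],s["wrist_force"],s["opening"])
E
```

```text
top [ 0.379 -0.001  0.923]
top module [(array([ 0.448, -0.269,  0.004]), 0.95), (array([0.457, 0.203, 0.016]), 0.48)]
top jig [(array([0.534, 0.058, 0.001]), 0.9)]
top rail_mid [(array([0.532, 0.054, 0.024]), 0.92), (array([0.574, 0.384, 0.   ]), 0.41)]
top rail_nose [(array([ 0.554, -0.021,  0.019]), 0.6)]
top dial_grip [(array([0.498, 0.201, 0.046]), 0.61)]
top dial_mark [(array([0.456, 0.207, 0.018]), 0.65), (array([ 0.555, -0.024,  0.022]), 0.59)]
top wide_supply [(array([ 0.621, -0.295,  0.001]), 0.81)]
scene [0.911 0.609 0.548]
scene module [(array([ 0.45 , -0.268,  0.004]), 0.98)]
scene jig [(array([ 0.532,  0.056, -0.004]), 0.63), (array([0.529, 0.057, 0.022]), 0.18)]
scene rail_mid [(array([0.53 , 0.056, 0.023]), 0.92)]
scene rail_nose []
scene dial_grip [(array([0.5  , 0.198, 0.046]), 0.84)]
scene dial_mark [(array([0.459, 0.208, 0.009]), 0.64)]
scene wide_supply [(array([ 0.621, -0.299,  0.   ]), 0.86)]
0.8 [[ 9.07780367e-01  4.19445830e-01  3.02199626e-05]
 [ 4.19445831e-01 -9.07780365e-01 -5.40309109e-05]
 [ 4.77004842e-06  6.17238374e-05 -9.99999998e-01]] [0.56902896 0.24386056 0.20279543] 1.000777274087743
```

View pics/top1.png

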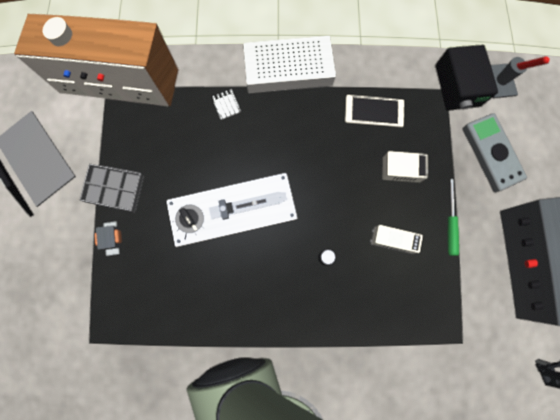

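The top view shows the module at (397,238), the wide supply at (405,166), the jig plate with its nose at about (287,197), and the dial at (190,218). Next I'll measure the orientations from the outlines.

```bash
python3 - <<'E'
from h import *
im=cv2.imread("pics/top1.png"); c=eyes.calibration("top"); g=im.min(2)
def cont(x0,x1,y0,y1,th,z):
    m=np.zeros(g.shape,np.uint8); m[y0:y1,x0:x1]=(g[y0:y1,x0:x1]>th)
    k=max(cv2.findContours(m,cv2.RETR_EXTERNAL,cv2.CHAIN_APPROX_NONE)[0],key=cv2.contourArea)
    P=onplane(c,k[:,0],z)[:,:2].astype(np.float32)
    r=cv2.minAreaRect(P*1000); print(r, np.round(cv2.boxPoints(r)).tolist()); return r
cont(155,305,165,255,110,.012)
cont(365,430,218,260,110,.055)
v=np.hstack([cv2.resize(im[165:255,160:305],(580,360),interpolation=3)])
v2=cv2.resize(im[218:262,360:435],(580,340)); cv2.imwrite("pics/v.png",cv2.resize(np.vstack([v,v2]),(480,580)))
E
```

```text
((518.5418090820312, 102.62711334228516), (113.69876098632812, 288.0171203613281), 13.10665225982666) [[431.0, 230.0], [496.0, -51.0], [607.0, -25.0], [541.0, 256.0]]
((446.8826599121094, -268.843017578125), (103.72757720947266, 44.05810546875), 76.80558013916016) [[414.0, -314.0], [456.0, -324.0], [480.0, -223.0], [437.0, -213.0]]
```

View pics/v.png

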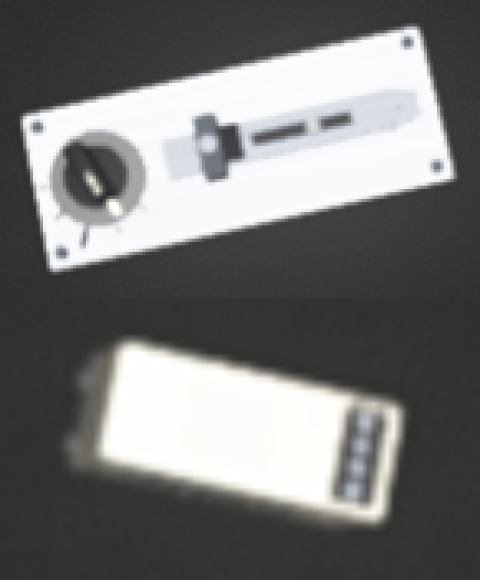

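```bash
cat >> h.py <<'E'
def plan(pos,yang):
    """rows to target; yang = world angle of tool y (deg); shift in axes before the row's turn"""
    s=get_state();p=np.array(s["ee_pos"]);Rm=np.array(s["orientation"])
    a0=np.degrees(np.arctan2(Rm[1,1],Rm[0,1])); turn=-((yang-a0+180)%360-180)
    D=np.array(pos)-p; n=int(max(np.ceil(np.abs(turn)/7.1),np.ceil(np.linalg.norm(D)/.040),1))
    print("from",np.round(p,4),round(a0,2),"turn",round(turn,2),"n",n)
    for i in range(n):
        a=np.radians(a0-turn*i/n); y=np.array([np.cos(a),np.sin(a),0]); z=np.array([0,0,-1.]); x=np.cross(y,z)
        d=D/n; print([[round(float(d@v),4) for v in (x,y,z)],round(turn/n,2),0])
E
python3 -c "
from h import *
plan([.447,-.269,.16],-12.9)"
```

```text
from [ 0.2307 -0.4993  0.221 ] -65.2 turn -52.3 n 9
[[0.0325, -0.0132, 0.0068], np.float64(-5.81), 0]
[[0.0337, -0.0098, 0.0068], np.float64(-5.81), 0]
[[0.0345, -0.0063, 0.0068], np.float64(-5.81), 0]
[[0.035, -0.0028, 0.0068], np.float64(-5.81), 0]
[[0.0351, 0.0008, 0.0068], np.float64(-5.81), 0]
[[0.0348, 0.0043, 0.0068], np.float64(-5.81), 0]
[[0.0342, 0.0078, 0.0068], np.float64(-5.81), 0]
[[0.0333, 0.0112, 0.0068], np.float64(-5.81), 0]
[[0.0319, 0.0146, 0.0068], np.float64(-5.81), 0]
```

Call:
send_rows(
  deltas=[
    [[0.0325,-0.0132,0.0068],-5.81,0],
    [[0.0337,-0.0098,0.0068],-5.81,0],
    [[0.0345,-0.0063,0.0068],-5.81,0],
    [[0.035,-0.0028,0.0068],-5.81,0],
    [[0.0351,0.0008,0.0068],-5.81,0],
  ],
)

```text
time: 1.22
ee_pos: [0.3516, -0.3702, 0.1868]
orientation: [[0.586, 0.81, 0.0], [0.81, -0.586, -0.0], [-0.0, 0.0, -1.0]]
wrist_force: [0.9, 0.4, 0.6]
opening: 1.002
finger_force: 0.0
```

Call:
send_rows(
  deltas=[
    [[0.0348,0.0043,0.0068],-5.81,0],
    [[0.0342,0.0078,0.0068],-5.81,0],
    [[0.0333,0.0112,0.0068],-5.81,0],
    [[0.0319,0.0146,0.0068],-5.81,0],
    [[0,0,0],0,0],
  ],
)

```text
time: 1.63
ee_pos: [0.4496, -0.2644, 0.1587]
orientation: [[0.214, 0.977, 0.0], [0.977, -0.214, 0.003], [0.003, -0.0, -1.0]]
wrist_force: [-1.4, 0.2, 0.9]
opening: 0.999
finger_force: 0.0
```

```bash
python3 - <<'E'
from h import *
s=get_state();print(s["time"],np.round(s["ee_pos"],4))
im,d=eyes.read_camera("wrist");c=eyes.calibration("wrist");cv2.imwrite("pics/w1.png",im)
R=np.array(c["R"]);t=np.array(c["t"]).ravel()
print("cam",np.round(-R.T@t,3),px(c,[.447,-.269,.055]))
v,u=np.mgrid[0:420:2,0:560:2]; u=u.ravel();v=v.ravel();z=d[v,u]
n=cv2.undistortPoints(np.c_[u,v].astype(float).reshape(-1,1,2),K(c),np.array(c["D"]))[:,0]
P=(np.c_[n,np.ones(len(n))]*z[:,None]-t)@R
m=(z>0)&(abs(P[:,2]-.055)<.006)&(np.hypot(P[:,0]-.447,P[:,1]+.269)<.08)
print(m.sum(),np.median(P[m,2]))
r=cv2.minAreaRect((P[m,:2]*1000).astype(np.float32));print(r,cv2.boxPoints(r).round(1).tolist())
E
```

```text
1.6333 [ 0.4496 -0.2644  0.1587]
cam [ 0.463 -0.196  0.312] [[285.49479522 207.47644917]]
1207 0.055442033263694034
((446.7170715332031, -271.24810791015625), (97.8943862915039, 39.04110336303711), 76.62918853759766) [[416.3999938964844, -314.3999938964844], [454.3999938964844, -323.3999938964844], [477.0, -228.10000610351562], [439.0, -219.10000610351562]]
```

View pics/w1.png

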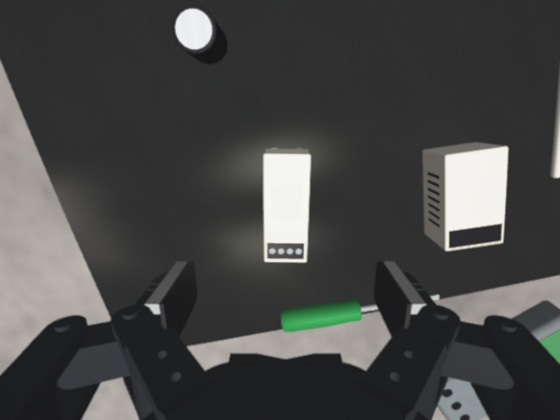

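The module sits between the fingers at (287,205), centred at (0.4467,-0.2712), with its top at 55 mm. The wide supply at (465,195) and the capacitor at (195,30) are both clear.

```bash
python3 -c "
from h import *
plan([.4467,-.2712,.034],-13.4)"
```

```text
from [ 0.4481 -0.2665  0.1591] -12.62 turn 0.78 n 4
[[-0.0012, -0.0001, 0.0313], np.float64(0.2), 0]
[[-0.0012, -0.0001, 0.0313], np.float64(0.2), 0]
[[-0.0012, -0.0001, 0.0313], np.float64(0.2), 0]
[[-0.0012, -0.0001, 0.0313], np.float64(0.2), 0]
```

Call:
send_rows(
  deltas=[
    [[-0.001,0,0.03],0.3,0],
    [[-0.001,0,0.04],0.2,0],
    [[0,0,0.035],0,0],
    [[0,0,0.021],0,0],
    [[0,0,0],0,0],
  ],
  newtons=50,
)

```text
time: 2.1
ee_pos: [0.4428, -0.2696, 0.0298]
orientation: [[0.234, 0.972, -0.006], [0.972, -0.234, 0.005], [0.003, -0.007, -1.0]]
wrist_force: [-0.8, 0.4, -0.7]
opening: 1.0
finger_force: 0.0
```

Call:
send_rows(
  deltas=[
    [[0,0,0],0,255],
    [[0,0,0],0,255],
    [[0,0,0],0,255],
    [[0,0,0],0,255],
    [[0,0,0],0,255],
  ],
)

```text
time: 2.52
ee_pos: [0.4479, -0.2724, 0.0359]
orientation: [[0.232, 0.973, 0.003], [0.973, -0.232, -0.003], [-0.002, 0.004, -1.0]]
wrist_force: [0.2, -1.0, 4.2]
opening: 0.447
finger_force: 49.7
```

Call:
send_rows(
  deltas=[
    [[0,0,0],0,255],
    [[0,0,0],0,255],
    [[0,0,0],0,255],
    [[0,0,0],0,255],
    [[0,0,0],0,255],
  ],
)

```text
time: 2.93
ee_pos: [0.4479, -0.2724, 0.0359]
orientation: [[0.232, 0.973, 0.003], [0.973, -0.232, -0.003], [-0.002, 0.004, -1.0]]
wrist_force: [0.6, -1.4, 4.2]
opening: 0.448
finger_force: 49.7
```

Call:
send_rows(
  deltas=[
    [[0,0,-0.03],0,255],
    [[0,0,-0.036],0,255],
    [[0,0,-0.02],0,255],
    [[0,0,0],0,255],
    [[0,0,0],0,255],
  ],
)

```text
time: 3.35
ee_pos: [0.4475, -0.2719, 0.1216]
orientation: [[0.232, 0.973, 0.003], [0.973, -0.232, -0.003], [-0.002, 0.004, -1.0]]
wrist_force: [0.1, -0.4, -2.7]
opening: 0.449
finger_force: 52.3
```

```bash
python3 -c "
from h import *
plan([.5656,-.0995,.12],13.1)"
```

```text
from [ 0.4475 -0.2719  0.1216] -13.41 turn -26.51 n 6
[[0.0325, 0.0125, 0.0003], np.float64(-4.42), 0]
[[0.0315, 0.015, 0.0003], np.float64(-4.42), 0]
[[0.0302, 0.0173, 0.0003], np.float64(-4.42), 0]
[[0.0288, 0.0196, 0.0003], np.float64(-4.42), 0]
[[0.0272, 0.0218, 0.0003], np.float64(-4.42), 0]
[[0.0254, 0.0238, 0.0003], np.float64(-4.42), 0]
```

Call:
send_rows(
  deltas=[
    [[0.0325,0.0125,0],-4.42,255],
    [[0.0315,0.015,0],-4.42,255],
    [[0.0302,0.0173,0],-4.42,255],
    [[0.0288,0.0196,0],-4.42,255],
    [[0.0272,0.0218,0],-4.42,255],
  ],
)

```text
time: 3.77
ee_pos: [0.5443, -0.1255, 0.1181]
orientation: [[-0.154, 0.988, -0.003], [0.988, 0.154, 0.001], [0.001, -0.003, -1.0]]
wrist_force: [-0.0, -0.9, -2.1]
opening: 0.454
finger_force: 52.2
```

Call:
send_rows(
  deltas=[
    [[0.0254,0.0238,0],-4.42,255],
    [[0,0,0],0,255],
    [[0,0,0],0,255],
    [[0,0,0],0,255],
    [[0,0,0],0,255],
  ],
)

```text
time: 4.18
ee_pos: [0.5633, -0.0992, 0.1188]
orientation: [[-0.225, 0.974, -0.002], [0.974, 0.225, 0.0], [0.001, -0.002, -1.0]]
wrist_force: [-0.0, -0.1, -2.8]
opening: 0.446
finger_force: 52.3
```

```bash
python3 - <<'E'
from h import *
s=get_state();print(s["time"],np.round(s["ee_pos"],4),np.round(s["orientation"],4).tolist())
im,d=eyes.read_camera("wrist");c=eyes.calibration("wrist");cv2.imwrite("pics/w2.png",im);np.save("w2.npy",d)
import json;json.dump({k:np.array(v).tolist() for k,v in c.items()},open("w2.json","w"))
for l in ["rail_mid","rail_nose","dial_mark","dial_grip","module"]:
    print(l,[(np.round(r["location"],4),round(r["conf"],2)) for r in models.place_of("wrist",l)[:2]])
o=np.array([.5293,.0563,0]);a=np.radians(103.1);X=np.array([np.cos(a),np.sin(a),0])
for q in (-84,-65,0,145): print(q,px(c,o+X*q/1000+[0,0,.02425])[0])
E
```

```text
4.1833 [ 0.5633 -0.0992  0.1188] [[-0.2254, 0.9743, -0.0021], [0.9743, 0.2254, 0.0003], [0.0008, -0.002, -1.0]]
rail_mid []
rail_nose [(array([ 0.553 , -0.0251,  0.0216]), 0.61)]
dial_mark [(array([0.5346, 0.0546, 0.0019]), 0.15)]
dial_grip []
module [(array([ 0.5604, -0.0985,  0.0848]), 0.65)]
-84 [289.02933578 114.7939095 ]
-65 [289.0862435  88.8192116]
0 [289.28213773  -8.24386364]
145 [ 289.62998754 -265.68110538]
```

View pics/w2.png

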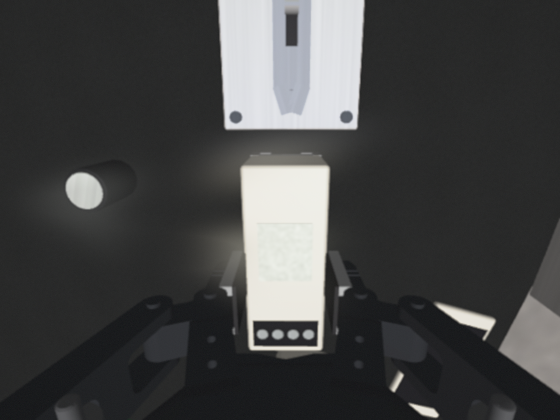

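Call:
send_rows(
  deltas=[
    [[0,0.001,0.03],0,255],
    [[0,0,0.03],0,255],
    [[0,0,0.008],0,255],
    [[0,0,0],0,255],
    [[0,0,0],0,255],
  ],
)

```text
time: 4.9
ee_pos: [0.5654, -0.0985, 0.0521]
orientation: [[-0.227, 0.974, -0.001], [0.974, 0.227, 0.0], [0.0, -0.001, -1.0]]
wrist_force: [0.6, 0.2, -1.6]
opening: 0.45
finger_force: 52.2
```

```bash
python3 - <<'E'
from h import *
s=get_state();print(s["time"],np.round(s["ee_pos"],4),np.round(s["orientation"],4).tolist())
im,d=eyes.read_camera("wrist");c=eyes.calibration("wrist");cv2.imwrite("pics/w3.png",im)
R=np.array(c["R"]);t=np.array(c["t"]).ravel()
v,u=np.mgrid[0:420,0:560]; u=u.ravel();v=v.ravel();z=d[v,u]
n=cv2.undistortPoints(np.c_[u,v].astype(float).reshape(-1,1,2),K(c),np.array(c["D"]))[:,0]
P=(np.c_[n,np.ones(len(n))]*z[:,None]-t)@R; np.save("P3.npy",P.reshape(420,560,3))
a=np.radians(103.1);o=np.array([.5293,.0563]);X=np.array([np.cos(a),np.sin(a)]);Y=np.array([-X[1],X[0]])
J=np.c_[(P[:,:2]-o)@X,(P[:,:2]-o)@Y,P[:,2]]*1000
print("tcp jig",(np.array(s["ee_pos"])[:2]-o)@X,(np.array(s["ee_pos"])[:2]-o)@Y)
def span(name,x0,x1,z0,z1,ylim):
    for xa in np.arange(x0,x1,10):
        m=(z>0)&(J[:,0]>=xa)&(J[:,0]<xa+10)&(J[:,2]>z0)&(J[:,2]<z1)&(abs(J[:,1])<ylim)
        if m.sum()>20: q=J[m]; print(name,xa,"y",q[:,1].min().round(1),q[:,1].max().round(1),"z",np.median(q[:,2]).round(1))
span("rail",-90,0,21,28,25); span("plate",-100,-40,9,16,70); span("mod",-220,-95,62,76,40)
m=(z>0)&(abs(J[:,1])<30)&(J[:,2]>62)&(J[:,2]<76)&(J[:,0]<-90); A=np.c_[J[m][:,:2],np.ones(m.sum())]; print("top plane",np.linalg.lstsq(A,J[m][:,2],rcond=None)[0])
E
```

```text
4.9 [ 0.5654 -0.0985  0.0521] [[-0.2265, 0.974, -0.0007], [0.974, 0.2265, 0.0002], [0.0004, -0.0007, -1.0]]
tcp jig -0.15897862489261755 -0.00010022863267408755
rail -90 y -10.6 6.4 z 24.9
rail -80 y -14.2 10.1 z 24.9
rail -70 y -16.3 11.8 z 24.9
rail -60 y -16.1 11.7 z 24.9
rail -50 y -16.1 11.5 z 24.9
rail -40 y -16.1 11.8 z 24.9
rail -30 y -16.0 11.7 z 24.9
plate -100 y -57.0 52.6 z 12.5
plate -90 y -57.4 52.8 z 12.8
plate -80 y -57.3 52.8 z 12.7
plate -70 y -57.5 53.1 z 12.7
plate -60 y -57.5 53.1 z 12.6
plate -50 y -57.0 52.6 z 12.7
mod -210 y -19.8 19.5 z 72.0
mod -200 y -19.5 20.0 z 72.5
mod -190 y -19.7 20.1 z 72.1
mod -180 y -19.2 19.7 z 72.1
mod -170 y -18.8 19.3 z 72.2
mod -160 y -31.9 31.7 z 72.3
mod -150 y -25.3 25.7 z 72.2
mod -140 y -19.4 20.1 z 72.1
mod -130 y -19.3 20.4 z 72.0
mod -120 y -19.4 20.4 z 72.1
mod -110 y -18.9 19.8 z 71.5
top plane [-7.51337641e-03 -1.19980350e-02  7.09149283e+01]
```

View pics/w3.png

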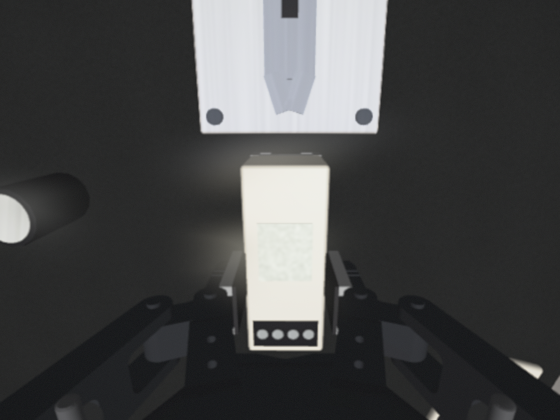

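Compared in one picture, the rail (centre column about 290) lies 2.4 mm to the tool's +y side of the module. The module also rides about 1.4 mm too high. I'll correct both, then advance.

Call:
send_rows(
  deltas=[
    [[0.004,0.0024,0.0013],0.2,255],
    [[0.005,0,0],0,255],
    [[0.004,0,0],0,255],
    [[0,0,0],0,255],
    [[0,0,0],0,255],
  ],
)

```text
time: 5.37
ee_pos: [0.5651, -0.0847, 0.0509]
orientation: [[-0.224, 0.975, 0.0], [0.975, 0.224, -0.0], [-0.0, 0.0, -1.0]]
wrist_force: [0.2, -0.9, -2.4]
opening: 0.452
finger_force: 52.2
```

Call:
send_rows(
  deltas=[
    [[0.006,0,0],0,255],
    [[0.006,0,0],0,255],
    [[0.006,0,0],0,255],
    [[0.006,0,0],0,255],
    [[0,0,0],0,255],
  ],
)

```text
time: 5.78
ee_pos: [0.5589, -0.0603, 0.0503]
orientation: [[-0.225, 0.974, -0.001], [0.974, 0.225, 0.001], [0.001, -0.001, -1.0]]
wrist_force: [-0.5, 0.3, -1.9]
opening: 0.45
finger_force: 52.2
```

Call:
send_rows(
  deltas=[
    [[0.006,0,0],0,255],
    [[0.006,0,0],0,255],
    [[0.006,0,0],0,255],
    [[0.006,0,0],0,255],
    [[0.006,0,0],0,255],
  ],
)

```text
time: 6.2
ee_pos: [0.5527, -0.0319, 0.0505]
orientation: [[-0.223, 0.975, -0.0], [0.975, 0.223, 0.0], [0.0, -0.0, -1.0]]
wrist_force: [-0.1, 0.3, -2.3]
opening: 0.449
finger_force: 52.3
```

Call:
send_rows(
  deltas=[
    [[0.003,0,0],0,255],
    [[0.003,0,0],0,255],
    [[0.003,0,0],0,255],
    [[0.003,0,0],0,255],
    [[0,0,0],0,255],
  ],
)

```text
time: 6.62
ee_pos: [0.5501, -0.0204, 0.0505]
orientation: [[-0.224, 0.975, -0.0], [0.975, 0.224, 0.0], [0.0, -0.0, -1.0]]
wrist_force: [0.2, 0.4, -1.3]
opening: 0.45
finger_force: 52.3
```

```bash
cat >> h.py <<'E'
O=np.array([.5314,.0568]);X=np.array([np.cos(np.radians(103.1)),np.sin(np.radians(103.1))]);Y=np.array([-X[1],X[0]])
def rep():
    s=get_state();p=np.array(s["ee_pos"]);f=np.array(s["wrist_force"])
    print(s["time"],"jig xyz mm",np.round([(p[:2]-O)@X*1e3,(p[:2]-O)@Y*1e3,p[2]*1e3],2),"f",np.round([f[:2]@X,f[:2]@Y,f[2]],2))
E
python3 -c "
from h import *
rep()"
```

```text
6.6167 jig xyz mm [-79.41  -0.71  50.49] f [ 0.31 -0.3  -1.32]
```

Call:
send_rows(
  deltas=[
    [[0.005,0,0],0,255],
    [[0.005,0,0],0,255],
    [[0.004,0,0],0,255],
    [[0.002,0,0],0,255],
    [[0.002,0,0],0,255],
  ],
)

```text
time: 7.03
ee_pos: [0.5461, -0.0029, 0.0505]
orientation: [[-0.224, 0.975, -0.0], [0.975, 0.224, -0.0], [-0.0, -0.0, -1.0]]
wrist_force: [-0.3, -0.3, -2.3]
opening: 0.452
finger_force: 52.3
```

Call:
send_rows(
  deltas=[
    [[0.002,0,0],0,255],
    [[0.002,0,0],0,255],
    [[0.002,0,0],0,255],
    [[0.002,0,0],0,255],
    [[0.002,0,0],0,255],
  ],
)

```text
time: 7.45
ee_pos: [0.5448, 0.0045, 0.0511]
orientation: [[-0.222, 0.975, 0.001], [0.975, 0.222, -0.005], [-0.005, 0.0, -1.0]]
wrist_force: [-0.5, -7.6, 1.8]
opening: 0.449
finger_force: 52.7
```

```bash
python3 -c "
from h import *
rep()"
```

```text
7.45 jig xyz mm [-53.99  -1.24  51.15] f [-7.28  2.2   1.83]
```

Call:
send_rows(
  deltas=[
    [[0.002,0,0],0,255],
    [[0.002,0,0],0,255],
    [[0.002,0,0],0,255],
    [[0.002,0,0],0,255],
    [[0.002,0,0],0,255],
  ],
)

```text
time: 7.87
ee_pos: [0.542, 0.0162, 0.0508]
orientation: [[-0.223, 0.975, 0.001], [0.975, 0.223, -0.0], [-0.0, 0.001, -1.0]]
wrist_force: [0.0, -3.6, 2.9]
opening: 0.448
finger_force: 52.7
```

Call:
send_rows(
  deltas=[
    [[0.002,0,0],0,255],
    [[0.002,0,0],0,255],
    [[0.002,0,0],0,255],
    [[0.002,0,0],0,255],
    [[0.002,0,0],0,255],
  ],
)

```text
time: 8.28
ee_pos: [0.5396, 0.0262, 0.0505]
orientation: [[-0.224, 0.975, 0.0], [0.975, 0.224, 0.0], [0.0, 0.0, -1.0]]
wrist_force: [-0.1, -3.2, 2.4]
opening: 0.444
finger_force: 52.7
```

```bash
python3 -c "
from h import *
rep()"
```

```text
8.2833 jig xyz mm [-31.64  -1.06  50.5 ] f [-3.13  0.88  2.39]
```

Call:
send_rows(
  deltas=[
    [[0.0015,0,0],0,255],
    [[0.0015,0,0],0,255],
    [[0.0015,0,0],0,255],
    [[0.0015,0,0],0,255],
    [[0.0015,0,0],0,255],
  ],
)

```text
time: 8.7
ee_pos: [0.5379, 0.0334, 0.0505]
orientation: [[-0.223, 0.975, 0.0], [0.975, 0.223, -0.0], [-0.0, 0.0, -1.0]]
wrist_force: [0.2, -2.3, 2.1]
opening: 0.446
finger_force: 52.8
```

Call:
send_rows(
  deltas=[
    [[0.001,0,0],0,255],
    [[0.001,0,0],0,255],
    [[0.001,0,0],0,255],
    [[0.001,0,0],0,255],
    [[0.001,0,0],0,255],
  ],
)

```text
time: 9.12
ee_pos: [0.5368, 0.0382, 0.0505]
orientation: [[-0.223, 0.975, 0.0], [0.975, 0.223, 0.0], [0.0, 0.0, -1.0]]
wrist_force: [-0.4, -2.1, 2.3]
opening: 0.451
finger_force: 52.8
```

```bash
python3 -c "
from h import *
rep()"
```

```text
9.1167 jig xyz mm [-19.34  -1.03  50.51] f [-1.98  0.83  2.3 ]
```

Call:
send_rows(
  deltas=[
    [[0.001,0,0],0,255],
    [[0.001,0,0],0,255],
    [[0.001,0,0],0,255],
    [[0.001,0,0],0,255],
  ],
)

```text
time: 9.45
ee_pos: [0.5352, 0.0433, 0.0501]
orientation: [[-0.224, 0.975, -0.001], [0.975, 0.224, 0.003], [0.003, -0.001, -1.0]]
wrist_force: [-0.3, 1.3, -1.9]
opening: 0.447
finger_force: 52.3
```

Call:
send_rows(
  deltas=[
    [[0.001,0,0],0,255],
    [[0.001,0,0],0,255],
    [[0.001,0,0],0,255],
  ],
)

```text
time: 9.7
ee_pos: [0.5345, 0.0451, 0.05]
orientation: [[-0.223, 0.975, -0.001], [0.975, 0.223, -0.0], [0.0, -0.001, -1.0]]
wrist_force: [-0.2, -0.0, -1.9]
opening: 0.448
finger_force: 52.2
```

The upward and backward forces vanished at the click. I'll advance a little further to feel for the buffer.

Call:
send_rows(
  deltas=[
    [[0.001,0,0],0,255],
    [[0,0,0],0,255],
  ],
)

```text
time: 9.87
ee_pos: [0.5345, 0.0456, 0.0503]
orientation: [[-0.223, 0.975, -0.001], [0.975, 0.223, -0.001], [-0.001, -0.001, -1.0]]
wrist_force: [-0.5, -1.3, -2.0]
opening: 0.447
finger_force: 52.3
```

```bash
python3 -c "
from h import *
rep()"
```

```text
9.8667 jig xyz mm [-11.62  -0.52  50.25] f [-1.18  0.8  -1.97]
```

Call:
send_rows(
  deltas=[
    [[-0.001,0,0],0,255],
    [[-0.001,0,0],0,255],
    [[-0.001,0,0],0,255],
    [[0,0,0],0,255],
  ],
)

```text
time: 10.2
ee_pos: [0.5356, 0.0433, 0.0504]
orientation: [[-0.223, 0.975, -0.0], [0.975, 0.223, 0.001], [0.001, 0.0, -1.0]]
wrist_force: [0.7, 1.9, -2.3]
opening: 0.447
finger_force: 52.3
```

```bash
python3 -c "
from h import *
rep()"
```

```text
10.2 jig xyz mm [-14.07  -1.04  50.43] f [ 1.68 -1.06 -2.26]
```

Call:
send_rows(
  deltas=[
    [[0.0015,0,0],0,255],
    [[0,0,0],0,255],
    [[0,0,0],0,0],
    [[0,0,0],0,0],
    [[0,0,0],0,0],
  ],
)

```text
time: 10.62
ee_pos: [0.5357, 0.0444, 0.0508]
orientation: [[-0.223, 0.975, 0.001], [0.975, 0.223, -0.0], [-0.0, 0.001, -1.0]]
wrist_force: [0.0, 0.5, -0.5]
opening: 0.854
finger_force: 0.0
```

Call:
send_rows(
  deltas=[
    [[0,0,0],0,0],
    [[0,0,0],0,0],
    [[0,0,0],0,0],
    [[0,0,-0.02],0,0],
    [[0,0,-0.03],0,0],
  ],
)

```text
time: 11.03
ee_pos: [0.5326, 0.0446, 0.0984]
orientation: [[-0.223, 0.975, -0.006], [0.975, 0.223, 0.0], [0.002, -0.006, -1.0]]
wrist_force: [0.2, -0.1, 0.0]
opening: 1.002
finger_force: 0.0
```

Call:
send_rows(
  deltas=[
    [[0,0,-0.03],0,0],
    [[0.01,0,-0.02],0,0],
    [[0,0,0],0,0],
    [[0,0,0],0,0],
  ],
)

```text
time: 11.37
ee_pos: [0.534, 0.0544, 0.1517]
orientation: [[-0.224, 0.975, 0.003], [0.975, 0.224, -0.0], [-0.001, 0.003, -1.0]]
wrist_force: [0.3, 0.0, -0.1]
opening: 1.003
finger_force: 0.0
```

```bash
python3 - <<'E'
from h import *
rep()
im,d=eyes.read_camera("wrist");c=eyes.calibration("wrist");cv2.imwrite("pics/w4.png",im)
p=np.r_[O+X*.145,.02]; print("dial c",p,px(c,p),px(c,np.r_[O+X*.145,.056]))
for t in (1.34,2.0):
    a=np.radians(283.1)-t; print(t,px(c,np.r_[O+X*.145+.0425*np.array([np.cos(a),np.sin(a)]),.012]))
for l in ["dial_grip","dial_mark","module"]:
    print(l,[(np.round(r["location"],4),round(r["conf"],2)) for r in models.place_of("wrist",l)[:2]])
plan(np.r_[O+X*.145,.13],116.6)
E
```

```text
11.3667 jig xyz mm [ -2.92  -2.01 151.72] f [-0.03 -0.25 -0.07]
dial c [0.49853556 0.19802652 0.02      ] [[284.55348808  24.36146812]] [[284.55074392   9.61398797]]
1.34 [[236.55664902  39.85957214]]
2.0 [[238.45098661   4.10975869]]
dial_grip [(array([0.4964, 0.1975, 0.0497]), 0.59)]
dial_mark [(array([0.4539, 0.2054, 0.0113]), 0.93)]
module [(array([0.5344, 0.0472, 0.0137]), 0.57)]
from [0.5321 0.0541 0.1491] 12.89 turn -103.71 n 15
[[0.0099, -0.0, 0.0013], np.float64(-6.91), 0]
[[0.0098, 0.0012, 0.0013], np.float64(-6.91), 0]
[[0.0096, 0.0023, 0.0013], np.float64(-6.91), 0]
[[0.0092, 0.0035, 0.0013], np.float64(-6.91), 0]
[[0.0087, 0.0045, 0.0013], np.float64(-6.91), 0]
[[0.0081, 0.0056, 0.0013], np.float64(-6.91), 0]
[[0.0074, 0.0065, 0.0013], np.float64(-6.91), 0]
[[0.0066, 0.0073, 0.0013], np.float64(-6.91), 0]
[[0.0056, 0.0081, 0.0013], np.float64(-6.91), 0]
[[0.0046, 0.0087, 0.0013], np.float64(-6.91), 0]
[[0.0035, 0.0092, 0.0013], np.float64(-6.91), 0]
[[0.0024, 0.0096, 0.0013], np.float64(-6.91), 0]
[[0.0012, 0.0098, 0.0013], np.float64(-6.91), 0]
[[0.0001, 0.0099, 0.0013], np.float64(-6.91), 0]
[[-0.0011, 0.0098, 0.0013], np.float64(-6.91), 0]
```

View pics/w4.png

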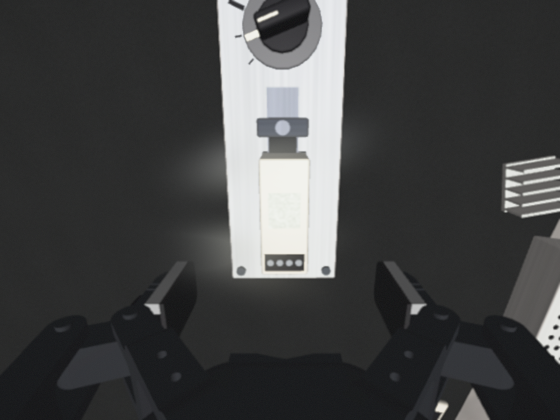

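The module sits straight on the rail at (285,210). The dial is at (282,25), its pointer tip at (252,36), and the long mark at (237,4). That puts the pointer at about 1.2–1.3 rad.

```bash
python3 - <<'E'
from h import *
c=eyes.calibration("wrist")
q=onplane(c,[[252,36]],.026)[0]; C=np.array([.498,.198]); w=np.degrees(np.arctan2(*(q[:2]-C)[::-1]))
print(q,w%360,"dial rad",np.radians(283.1-w%360), "mark", onplane(c,[[237,4]],.012)-np.r_[C,0])
plan([.498,.198,.12],118.5)
E
```

```text
[0.47374833 0.18181175 0.026     ] 213.72352903737848 dial rad 1.2108478417119857 mark [[-0.04341788  0.00788275  0.012     ]]
from [0.5321 0.0541 0.1491] 12.89 turn -105.61 n 15
[[0.0099, -0.0001, 0.0019], np.float64(-7.04), 0]
[[0.0098, 0.0011, 0.0019], np.float64(-7.04), 0]
[[0.0096, 0.0023, 0.0019], np.float64(-7.04), 0]
[[0.0092, 0.0035, 0.0019], np.float64(-7.04), 0]
[[0.0087, 0.0046, 0.0019], np.float64(-7.04), 0]
[[0.0081, 0.0056, 0.0019], np.float64(-7.04), 0]
[[0.0073, 0.0066, 0.0019], np.float64(-7.04), 0]
[[0.0065, 0.0074, 0.0019], np.float64(-7.04), 0]
[[0.0055, 0.0082, 0.0019], np.float64(-7.04), 0]
[[0.0045, 0.0088, 0.0019], np.float64(-7.04), 0]
[[0.0034, 0.0093, 0.0019], np.float64(-7.04), 0]
[[0.0022, 0.0096, 0.0019], np.float64(-7.04), 0]
[[0.001, 0.0098, 0.0019], np.float64(-7.04), 0]
[[-0.0002, 0.0099, 0.0019], np.float64(-7.04), 0]
[[-0.0014, 0.0098, 0.0019], np.float64(-7.04), 0]
```

Call:
send_rows(
  deltas=[
    [[0.0099,0,0.002],-7.15,110],
    [[0.0098,0.0011,0.002],-7.15,110],
    [[0.0096,0.0023,0.002],-7.15,110],
    [[0.0092,0.0035,0.002],-7.15,110],
    [[0.0087,0.0046,0.002],-7.15,110],
  ],
)

```text
time: 11.98
ee_pos: [0.5206, 0.1023, 0.1391]
orientation: [[-0.754, 0.656, -0.002], [0.656, 0.754, -0.0], [0.002, -0.002, -1.0]]
wrist_force: [0.1, 0.0, -0.5]
opening: 0.565
finger_force: 0.0
```

Call:
send_rows(
  deltas=[
    [[0.0081,0.0056,0.002],-7.15,110],
    [[0.0073,0.0066,0.002],-7.15,110],
    [[0.0065,0.0074,0.002],-7.15,110],
    [[0.0055,0.0082,0.002],-7.15,110],
    [[0.0045,0.0088,0.002],-7.15,110],
  ],
)

```text
time: 12.4
ee_pos: [0.5087, 0.1501, 0.1291]
orientation: [[-0.996, 0.092, -0.002], [0.092, 0.996, -0.0], [0.002, -0.001, -1.0]]
wrist_force: [0.4, 0.6, 0.3]
opening: 0.571
finger_force: 0.0
```

Call:
send_rows(
  deltas=[
    [[0.0034,0.0093,0.002],-7.15,110],
    [[0.0022,0.0096,0.002],-7.15,110],
    [[0.001,0.0098,0.002],-7.15,110],
    [[0,0.0099,0.002],-7.15,110],
    [[-0.0014,0.0098,0.002],-7.15,110],
  ],
)

```text
time: 12.82
ee_pos: [0.496, 0.1978, 0.1191]
orientation: [[-0.862, -0.507, -0.002], [-0.507, 0.862, -0.001], [0.002, 0.001, -1.0]]
wrist_force: [0.1, 0.3, -0.2]
opening: 0.568
finger_force: 0.0
```

Call:
send_rows(
  deltas=[
    [[0,0,0],-2,110],
    [[0,0,0],0,110],
    [[0,0,0],0,110],
    [[0,0,0],0,110],
  ],
)

```text
time: 13.15
ee_pos: [0.4967, 0.1973, 0.1199]
orientation: [[-0.847, -0.531, -0.001], [-0.531, 0.847, -0.0], [0.001, 0.0, -1.0]]
wrist_force: [0.6, -0.5, 0.9]
opening: 0.563
finger_force: 0.0
```

```bash
python3 - <<'E'
from h import *
im,d=eyes.read_camera("wrist");c=eyes.calibration("wrist");cv2.imwrite("pics/w5.png",im)
print("cam",(-np.array(c["R"]).T@np.array(c["t"]).ravel()).round(3), px(c,[.498,.198,.056]))
plan([.498,.198,.041],123)
E
```

```text
cam [0.434 0.158 0.273] [[284.58867204 222.9743537 ]]
from [0.4968 0.1974 0.1201] 122.08 turn -0.92 n 2
[[-0.0007, -0.0, 0.0395], np.float64(-0.46), 0]
[[-0.0007, -0.0, 0.0395], np.float64(-0.46), 0]
```

View pics/w5.png

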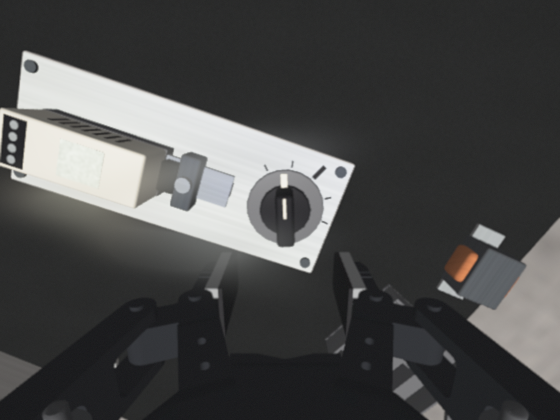

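The bar stands upright in the picture at column 285, midway between the fingers. The pointer is at (284,180) and the mark at (320,172).

Call:
send_rows(
  deltas=[
    [[0.001,0,0.03],-0.5,110],
    [[0,0,0.03],0,110],
    [[0,0,0.019],0,110],
    [[0,0,0],0,110],
    [[0,0,0],0,110],
  ],
  newtons=30,
)

```text
time: 13.62
ee_pos: [0.4952, 0.1967, 0.0409]
orientation: [[-0.842, -0.539, -0.002], [-0.539, 0.842, -0.001], [0.002, 0.001, -1.0]]
wrist_force: [0.8, 0.4, -0.6]
opening: 0.568
finger_force: 0.0
```

Call:
send_rows(
  deltas=[
    [[0,0,0],0,255],
    [[0,0,0],0,255],
    [[0,0,0],0,255],
    [[0,0,0],0,255],
    [[0,0,0],0,255],
  ],
)

```text
time: 14.03
ee_pos: [0.4975, 0.1975, 0.0431]
orientation: [[-0.842, -0.54, 0.003], [-0.54, 0.842, 0.001], [-0.003, -0.001, -1.0]]
wrist_force: [-0.5, -0.7, 6.7]
opening: 0.145
finger_force: 30.0
```

```bash
python3 -c "
from h import *
rep();plan([.498,.198,.041],79)"
```

```text
14.0333 jig xyz mm [144.78   1.16  43.06] f [-0.55  0.69  6.72]
from [0.4975 0.1975 0.0431] 122.66 turn 43.66 n 7
[[-0.0001, 0.0, 0.0003], np.float64(6.24), 0]
[[-0.0001, 0.0, 0.0003], np.float64(6.24), 0]
[[-0.0001, 0.0, 0.0003], np.float64(6.24), 0]
[[-0.0001, 0.0, 0.0003], np.float64(6.24), 0]
[[-0.0001, 0.0001, 0.0003], np.float64(6.24), 0]
[[-0.0001, 0.0001, 0.0003], np.float64(6.24), 0]
[[-0.0001, 0.0001, 0.0003], np.float64(6.24), 0]
```

Call:
send_rows(
  deltas=[
    [[0,0,-0.001],3,255],
    [[0,0,-0.001],6,255],
    [[0,0,0],6,255],
    [[0,0,0],6,255],
    [[0,0,0],6,255],
  ],
)

```text
time: 14.45
ee_pos: [0.4971, 0.198, 0.0433]
orientation: [[-0.996, -0.094, 0.002], [-0.094, 0.996, 0.002], [-0.002, 0.002, -1.0]]
wrist_force: [4.1, 3.6, -9.1]
opening: 0.142
finger_force: 30.2
```

Call:
send_rows(
  deltas=[
    [[0,0,0],6,255],
    [[0,0,0],6,255],
    [[0,0,0],4.5,255],
    [[0,0,0],0,255],
    [[0,0,0],0,255],
  ],
)

```text
time: 14.87
ee_pos: [0.4971, 0.1984, 0.0433]
orientation: [[-0.982, 0.188, 0.002], [0.188, 0.982, 0.003], [-0.001, 0.003, -1.0]]
wrist_force: [2.3, 3.7, -9.1]
opening: 0.143
finger_force: 30.1
```

```bash
python3 -c "
from h import *
rep();plan([.498,.198,.041],78.5)"
```

```text
14.8667 jig xyz mm [145.74   1.35  43.32] f [ 3.1  -3.13 -9.06]
from [0.4971 0.1984 0.0433] 79.17 turn 0.67 n 1
[[-0.001, -0.0003, 0.0023], np.float64(0.67), 0]
```

Call:
send_rows(
  deltas=[
    [[0,0,0.001],0.5,255],
    [[0,0,0],0,255],
    [[0,0,0],0,110],
    [[0,0,0],0,110],
    [[0,0,0],0,110],
  ],
)

```text
time: 15.28
ee_pos: [0.4955, 0.1966, 0.0425]
orientation: [[-0.98, 0.197, -0.001], [0.197, 0.98, -0.001], [0.001, -0.001, -1.0]]
wrist_force: [-0.1, 0.6, 0.2]
opening: 0.56
finger_force: 0.0
```

Call:
send_rows(
  deltas=[
    [[0,0,0],0,110],
    [[0,0,-0.02],0,110],
    [[0,0,-0.03],0,110],
    [[0,0,-0.03],0,110],
    [[0,0,0],0,110],
  ],
)

```text
time: 15.7
ee_pos: [0.4995, 0.1978, 0.1278]
orientation: [[-0.98, 0.197, 0.008], [0.197, 0.98, 0.002], [-0.008, 0.003, -1.0]]
wrist_force: [1.2, 0.9, -0.1]
opening: 0.573
finger_force: 0.0
```

Call:
send_rows(
  deltas=[
    [[0,0,0],0,110],
    [[0,0,0],0,110],
    [[0,0,0],0,110],
  ],
)

```text
time: 15.95
ee_pos: [0.495, 0.1968, 0.1213]
orientation: [[-0.98, 0.197, -0.002], [0.197, 0.98, -0.001], [0.002, -0.001, -1.0]]
wrist_force: [-0.1, -0.3, -0.3]
opening: 0.572
finger_force: 0.0
```

```bash
python3 - <<'E'
from h import *
rep()
im,d=eyes.read_camera("wrist");cv2.imwrite("pics/w6.png",cv2.resize(im[60:320],(800,371)) if 0 else im)
E
```

```text
15.95 jig xyz mm [144.61   3.76 121.27] f [-0.29  0.18 -0.29]
```

View pics/w6.png

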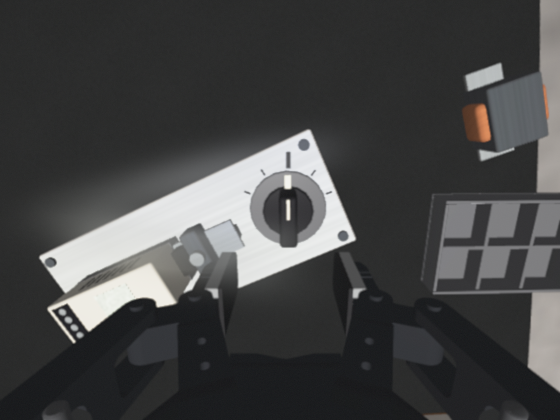

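The pointer at (288,182) lines up with the long mark at (288,160), the module is still against the carriage, and the gripper is clear.

```bash
python3 -c "
from h import *
print(order.hand_in())"
```

```text
the job is handed in; nothing more can be done
None
```

I handed the job in at about 16 s: the module clicked home on the rail, the dial pointer is on the long mark and the gripper is clear; the hand-in returned no verdict.

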